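# Eject a labelled tube and present it to the barcode reader

## Robot

A 7-joint arm with a two-finger parallel gripper is mounted at the origin on a cart in front of the work surface, level with it; the furniture and walls round the work are solid. World frame = base frame: x ahead of the robot, y to its left, z up, the work surface at z = 0. Lengths are in m, angles in rad, forces in N, time in s.
With the tool pointing down it reaches from about 0.4 to 0.85 m from the base axis. Payload 10.4 kg.
Tool frame: the origin (TCP) lies at the very end of the fingers, on their centre line; the grasp point (between the pads) lies 19 mm behind it (r.pinch_z is the distance from the TCP to the grasp point, in m); z points along the fingers, y is the line along which they close (so a half turn about z gives the same grasp; the last joint's range is limited). The gripper opens to 87 mm and grips with 3 to 60 N. Pads are 19 mm wide; open, the fingers measure 117 mm over their backs; the gripper's body (75 mm by 190 mm) begins 51 mm behind the grasp point.
Start: joints at [-1.189, 0.332, -0.065, 1.46, 0.022, 1.35, -0.088], TCP at [0.246, 0.575, 0.223] pointing down, gripper open.
Joint ranges: [-2.6, 2.6], [-0.5, 2.12], [-1.47, 1.34], [0.16, 2.42], [-1.27, 4.41], [0.06, 2.06], [-2.6, 2.6]. Speed limits (rad/s): [2.22, 2.22, 2.79, 2.79, 3.14, 3.14, 3.14].

## Interface

Orientations are given as a unit quaternion [x, y, z, w].
In Python, from bench import r, camera gives the robot as it stands. The module is installed in compiled form; this text tells all that it offers.
- The arm moves only by the shell command python3 -m pendant 'ROWS' [FORCE]. ROWS is JSON, a list of rows, each an object with "dp": the shift along the tool's x, y, z as a fraction of full scale, a list of three; "rotation": the turn, a rotation vector about the tool's x, y, z as a fraction of full scale, a list of three; "jaw": the opening, from 0 (shut) to 1 (fully open). A call has 1 to 8 rows; each row is the pose to reach, as a shift and turn from the pose commanded when the call began, along the tool's axes at that moment, turning the shorter way round; what a row does not reach only later rows make up. Full scale, the value 1, is 0.15 m for a shift and 2 pi rad for a turn. A row lasts 1/8 s, in which the tool goes at most 62.5 mm and 10.7 degrees, less where a joint would pass 70% of its speed; a pose out of reach is approached as far as the arm can. A call with a number of a shift or a turn outside -1 to 1 is refused whole. A call with a gripper value outside its range is refused whole. The fingers move at their own pace and stop on an object; FORCE is the grip in N (left out, the last holds). Time passes only in rows, so rows that repeat a pose let the fingers close. It gives the time, the measured TCP pose, the force, the opening and the grip force at its end, in the units of the state.
- r.read_state(): the state, without advancing time (a new reading comes with each control period).
- camera(name): name is "scene" or "top" or "wrist"; returns a dict with "image" (384x512x3 uint8, red, green, blue), "z_map" (384x512 float32, m along the optical axis (not along the pixel's ray), 0 where there is no reading), "mtx" (3x3 intrinsics, pixels), "T" (4x4, takes a point from camera to world coordinates). Camera axes: x right, y down, z forward; pixel columns grow to the right and rows downward; lengths in m; the calibration is good to about 2 mm. The wrist camera is an equidistant fisheye: a pixel r from the principal point sees the ray r / f radians off the axis. A picture is of the moment at which its call begins.
- r.close_job(): hands the job in; it is judged then, once.
The state is a dict: "time": time; "joint_positions": joint angles; "joint_vel": joint speeds; "joint_torque": joint torques, N m; "ee_pos": TCP position; "eef_rot": TCP orientation; "ft_force": force on the tool from outside, world axes, zero at the start; "torque": the same for the moment, N m; "width": finger opening in m; "grip_force": force on a finger pad.
Only numpy, scipy, OpenCV 4.12 (cv2) and the standard library are available. Lean on these libraries where they do the work, as an engineer would, in place of code of your own. Each camera call takes 0.05 s, during which the arm holds its last target. There are 200 camera calls.

## Task

The freshly labelled blood tube is still inside the pocket of the tube labeller: push the labeller's ejector slide all the way in so that the tube comes out onto the tongue, and let the slide spring back. Then take the tube by the end that sticks out, draw it straight out of the hood and hold it level in the air, its middle 10 cm above the middle of the barcode reader's glass and lying in line with the long side of the glass (either way round). Finish while still holding it there; do not drop the tube or push the timer, the label roll or the stamp about.

Things in the scene. Friction and masses are not known exactly. Their poses are not given: they have to be found in the camera images.
- labeller: Tube labeller, fixed: white hooded pocket on a dark base plate 240 x 70 x 6 mm. Origin on the bench under the plate's middle; z up, x = the way the tube is pushed out. Hood: x -55 to +50 mm, 54 mm wide, top at z 58 mm, with an 8 mm sight slot in its roof; its pocket is 20 mm wide, from z 30 to 49 mm, open at both ends.
- tongue (a point): Top of the labeller's outfeed tongue, at x +83, z 30 mm in its frame, where the cap comes to lie: an aluminium bar 12 mm wide from the hood (x +50) to x +115 mm, without a lip. It is narrower than the tube and stands free, so fingers can close on the tube from above with their tips down to z 20 mm beside it.
- ejector_tab (a point): Middle of the pushing face (away from the hood) of the ejector's upright black tab, at z 70 mm; x -115 mm in the labeller's frame when out, on its centre line; moves with the slide. The tab is 40 mm wide, 10 mm thick along x, from z 28 to 84 mm. Push it level along the labeller's +x, for instance with closed fingers pointing down behind it.
- ejector (a joint): Travel of the ejector slide: 0 fully out, 0.050 m fully in against its stop, when the tab meets the hood. The spring takes about 2.5 N to start and 5.5 N at the end and returns the slide when let go. Its pusher meets the tube after 0 to 5 mm.
- tube: Capped blood tube lying down, 87 mm long, lavender cap 25 mm long; grips like a bar 16 mm wide and high. 10 to 22 g. Origin mid length, underside; x from cap to round bottom, z up. Starts in the pocket, cap towards the labeller's +x. After a full press its origin is at about x +52, z 30 mm in the labeller's frame; 45 mm stick out, the rest is under the roof: draw it 50 mm along +x before lifting.
- reader: Barcode reader, low black box 120 x 80 mm, fixed to the bench, looking up. Origin on the bench under its middle; z up, x along its long side and along the long side of the glass (a stub of cable comes out at the +x end).
- reader_glass (a point): Middle of the reader's glass (96 x 44 mm, long side along the reader's x), 38 mm above the bench.
- timer: Bystander: white bench timer, 68 x 62 x 24 mm, loose; origin under its middle.
- label_roll: Bystander: roll of white labels lying flat, 82 mm across, 40 mm high, loose; origin under its middle.
- stamp: Bystander: wooden hand stamp standing up, 29 x 50 x 78 mm, loose; origin under its middle.

How it is judged:
On the way, in this order (a step that is already met when the one before it is completed fails the run):
1. the ejector slide is pushed all the way in and the tube is out on the tongue (value of joint ejector above 0.046 m and x of tube in the frame of labeller above 0.042 m), for 0.1 s.
2. the slide has sprung back while the tube still lies on the tongue (value of joint ejector below 0.006 m and x of tube in the frame of labeller above 0.042 m and height (world z) of tube below 0.04 m), for 0.1 s.
3. the tube is lifted clear of the labeller in the fingers (height (world z) of tube above 0.07 m and contact force between tube and the fingers above 0.5 N and contact force between tube and labeller below 0.05 N), for 0.2 s.
At the end, for the whole second after the job is handed in: The tube is at rest in the fingers, nothing else carrying it: its underside's middle within 20 mm sideways of the middle of the glass and 75 to 120 mm above it, level and along the reader's long side within 0.2 rad (either way round); the ejector slide is out again (contact force between tube and the fingers above 0.5 N and horizontal distance between tube and reader_glass below 0.02 m and z of tube in the frame of reader_glass between 0.075 and 0.12 m and angle between the x axis of tube and the x axis of reader, either way round below 0.2 rad and angle between tube's own z axis and vertical below 0.2 rad and linear speed of tube below 0.03 m/s and contact force between tube and labeller below 0.05 N and contact force between tube and reader below 0.05 N and value of joint ejector below 0.006 m); the arm keeps its last pose, push and grip.
It fails at once if the tube is dropped below the tongue (height (world z) of tube below 0.022 m).
It fails at once if the timer is pushed about (distance of timer from where it was at the start of the episode above 0.02 m).
It fails at once if the label roll is pushed about (distance of label_roll from where it was at the start of the episode above 0.02 m).
It fails at once if the stamp is pushed about or tipped (distance of stamp from where it was at the start of the episode above 0.02 m or angle between stamp's own z axis and vertical above 0.5 rad).
It also fails if it takes over 50 s, if anything falls off the work surface, if the arm or the gripper's body presses on something with over 40 N, if the wrist force passes 120 N, or if a joint passes its speed limit or range.

## Working session

There is one attempt and no reset: what is moved stays moved. The work goes in short steps, Python scripts to look and compute and a shell command to move; the robot and the scene stay as the last step left them, time stands still between calls to the robot, and variables do not carry over. Pictures are saved under pics/ and viewed, at most 10 in all, crops included, and the job is handed in when it is done.

```bash
mkdir -p pics; python3 - <<'E'
from bench import r,camera
import cv2,numpy as np
for n in("top","scene"):
    c=camera(n); cv2.imwrite(f"pics/{n}0.png",cv2.cvtColor(c["image"],cv2.COLOR_RGB2BGR)); np.savez(f"{n}0.npz",**c)
    print(n,c["mtx"].tolist(),np.round(c["T"],3).tolist())
s=r.read_state();print({k:np.round(s[k],3).tolist() for k in("time","ee_pos","eef_rot","width")})
E
```

```text
top [[393.3933545576158, 0.0, 259.243716452335], [0.0, 393.3933545576158, 194.62289039521391], [0.0, 0.0, 1.0]] [[0.021, -0.98, 0.196, 0.328], [-0.999, -0.025, -0.02, -0.016], [0.024, -0.196, -0.98, 1.151], [0.0, 0.0, 0.0, 1.0]]
scene [[354.54821975102175, 0.0, 261.1382497278822], [0.0, 354.54821975102175, 185.96128477668492], [0.0, 0.0, 1.0]] [[0.545, -0.591, 0.595, 0.039], [-0.839, -0.376, 0.394, -0.366], [-0.008, -0.714, -0.7, 0.659], [0.0, 0.0, 0.0, 1.0]]
{'time': 0.1, 'ee_pos': [0.246, 0.574, 0.222], 'eef_rot': [0.201, 0.98, -0.001, -0.0], 'width': 0.087}
```

View pics/top0.png

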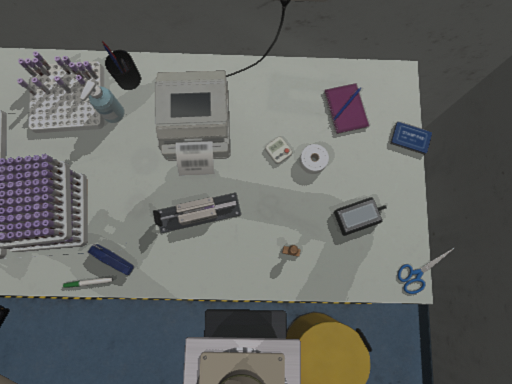

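View pics/scene0.png

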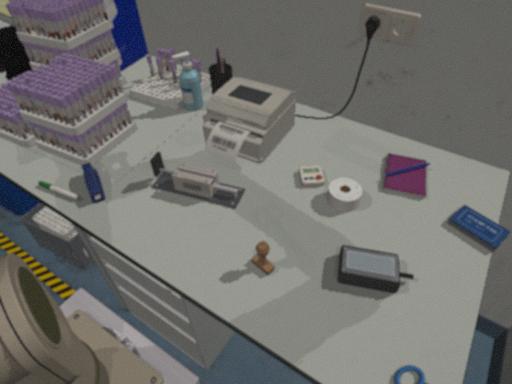

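The top view shows the labeller plate around (197,212), with its ejector tab at the left end (158,218), so +x runs right. The reader is at (360,216) with its cable to the right. The timer is at (279,150), the roll at (315,157) and the stamp at (290,250). Next I'll measure the labeller and reader.

```bash
cat > h.py <<'E'
import numpy as np,cv2
def ray(c,uv,z):
    uv=np.atleast_2d(uv).astype(float); K,T=c["mtx"],c["T"]
    d=np.c_[(uv[:,0]-K[0,2])/K[0,0],(uv[:,1]-K[1,2])/K[1,1],np.ones(len(uv))]@T[:3,:3].T
    return T[:3,3]+d*((z-T[2,3])/d[:,2])[:,None]
def cloud(c):
    K,T=c["mtx"],c["T"];v,u=np.mgrid[:384,:512];Z=c["z_map"]
    return np.stack([(u-K[0,2])/K[0,0]*Z,(v-K[1,2])/K[1,1]*Z,Z],-1)@T[:3,:3].T+T[:3,3]
E
python3 - <<'E'
from h import *
for n,boxes in(("top",((145,185,250,235),(325,190,395,240))),("scene",((140,140,255,210),(325,235,420,300)))):
    c=dict(np.load(n+"0.npz")); P=cloud(c); g=cv2.cvtColor(c["image"],cv2.COLOR_RGB2GRAY)
    for k,(a,b,a2,b2) in enumerate(boxes):
        m=np.zeros_like(g);m[b:b2,a:a2]=(g[b:b2,a:a2]<95)
        if k==0: m=cv2.morphologyEx(m,cv2.MORPH_CLOSE,np.ones((3,3)))
        cs,_=cv2.findContours(m,cv2.RETR_EXTERNAL,cv2.CHAIN_APPROX_NONE);q=max(cs,key=cv2.contourArea)
        w=ray(c,q[:,0,:],0.006 if k==0 else .036)[:,:2]
        print(n,k,"dark rect",cv2.minAreaRect((w*1000).astype(np.float32)))
        S=P[b:b2,a:a2].reshape(-1,3);C=g[b:b2,a:a2].ravel()
        for lo,hi in(((.052,.064),(.068,.1)) if k==0 else ((.030,.046),)):
            t=S[(S[:,2]>lo)&(S[:,2]<hi)]
            if len(t)>5: print("  z",lo,len(t),t.mean(0).round(4),cv2.minAreaRect((t[:,:2]*1000).astype(np.float32)))
    for k,(a,b,a2,b2) in enumerate(boxes):
        im=cv2.resize(cv2.cvtColor(c["image"],cv2.COLOR_RGB2BGR)[b:b2,a:a2],(400,int(400*(b2-b)/(a2-a))),interpolation=cv2.INTER_CUBIC)
        im=cv2.copyMakeBorder(im[:300],0,300-min(300,im.shape[0]),0,0,cv2.BORDER_CONSTANT)
        row=im if k==0 else np.hstack([row,im])
    big=row if n=="top" else np.vstack([big,row])
cv2.imwrite("pics/crop1.png",big)
E
```

```text
top 0 dark rect ((495.3010559082031, 159.0819854736328), (72.45658111572266, 282.0640869140625), 14.067015647888184)
  z 0.052 630 [0.4995 0.1419 0.0573] ((493.66015625, 167.83700561523438), (54.51305389404297, 162.49990844726562), 14.295255661010742)
  z 0.068 69 [0.4734 0.2428 0.081 ] ((473.29278564453125, 243.8651885986328), (38.736419677734375, 10.53146743774414), 14.78913688659668)
top 1 dark rect ((483.70355224609375, -310.585693359375), (97.40357208251953, 155.31968688964844), 20.477222442626953)
  z 0.03 1070 [ 0.4981 -0.3259  0.0372] ((499.0352478027344, -327.25201416015625), (79.16456604003906, 119.77684783935547), 20.30812644958496)
scene 0 dark rect ((497.4295349121094, 174.77862548828125), (118.48633575439453, 318.6439208984375), 1.560089111328125)
  z 0.052 906 [0.5353 0.1424 0.0578] ((563.6453857421875, 161.31622314453125), (162.34268188476562, 226.202880859375), 86.12110900878906)
  z 0.068 175 [0.553  0.1824 0.0757] ((574.2930908203125, 172.0851287841797), (39.616432189941406, 276.906005859375), 52.69139862060547)
scene 1 dark rect ((474.183837890625, -321.3775634765625), (112.45671844482422, 153.24334716796875), 20.330368041992188)
  z 0.03 1913 [ 0.4939 -0.3275  0.0376] ((498.7646179199219, -325.8662109375), (81.10442352294922, 119.54737854003906), 20.929479598999023)
```

View pics/crop1.png

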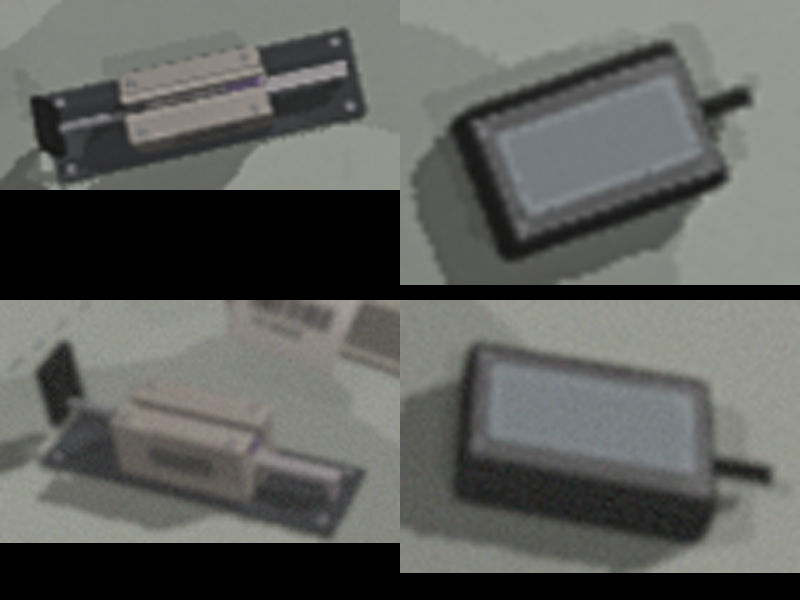

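The crops confirm it. The cap shows at the +x end of the slot, the tab is at the far left, and the reader's cable is at +x. The labeller frame is at about (0.5007,0.1369) with x axis (0.247,-0.969). The glass is at (0.4989,-0.3265) with its long axis (0.350,-0.937).

```bash
cat >> h.py <<'E'
from scipy.spatial.transform import Rotation as R
O=np.array([.5007,.1369]);A=np.deg2rad(14.3);EX=np.array([np.sin(A),-np.cos(A)]);EY=np.array([np.cos(A),np.sin(A)])
G=np.array([.4989,-.3265]);GA=20.5
def lab(x,y=0): return O+x*EX+y*EY
def go(xy,z,yaw):  # yaw of tool y axis, deg
    from bench import r
    s=r.read_state();q=R.from_quat(s["eef_rot"]);best=None
    for k in(0,180):
        a=np.deg2rad(yaw+k);y=np.array([np.cos(a),np.sin(a),0]);zz=np.array([0,0,-1.]);M=np.c_[np.cross(y,zz),y,zz]
        v=(q.inv()*R.from_matrix(M)).as_rotvec()
        if best is None or np.linalg.norm(v)<np.linalg.norm(best):best=v
    d=q.inv().apply(np.r_[xy,z]-s["ee_pos"])
    print("ee",np.round(s["ee_pos"],4),"dp",np.round(d/.15,3),"rot",np.round(best/2/np.pi,4),"f",np.round(s["ft_force"],1),"t",s["time"],"w",np.round(s["width"],4),"g",s["grip_force"],"q",np.round(s["joint_positions"],2))
E
python3 - <<'E'
from h import *
c=dict(np.load("top0.npz"));P=cloud(c)
H=P[...,2]
for n,x0,x1,y0,y1 in(("path",.2,.6,.33,.75),("print",.55,.68,.0,.35),("near",.2,.6,.2,.33)):
    m=(P[...,0]>x0)&(P[...,0]<x1)&(P[...,1]>y0)&(P[...,1]<y1)&(c["z_map"]>0)
    q=P[m]
    for xx in np.arange(x0,x1,.05):
        k=q[(q[:,0]>=xx)&(q[:,0]<xx+.05)];k=k[k[:,2]>.03]
        if len(k):print(n,round(xx,2),"zmax",k[:,2].max().round(3),"ymin",k[:,1].min().round(3))
print(lab(-.145),lab(-.07),lab(.09)); go(lab(-.145),.15,14.3)
E
```

```text
path 0.2 zmax 0.334 ymin 0.471
path 0.25 zmax 0.31 ymin 0.487
path 0.3 zmax 0.047 ymin 0.33
path 0.35 zmax 0.211 ymin 0.339
path 0.4 zmax 0.214 ymin 0.454
path 0.45 zmax 0.214 ymin 0.459
path 0.5 zmax 0.214 ymin 0.466
path 0.55 zmax 0.214 ymin 0.473
print 0.6 zmax 0.078 ymin 0.095
print 0.65 zmax 0.094 ymin 0.054
near 0.3 zmax 0.044 ymin 0.313
near 0.45 zmax 0.087 ymin 0.202
[0.46488514 0.27740728] [0.48341007 0.2047311 ] [0.52292991 0.04968858]
ee [0.246  0.5742 0.2219] dp [-2.12  -1.243  0.481] rot [-2.000e-04  1.000e-04  1.459e-01] f [-0.3  0.5  0.5] t 0.1 w 0.0869 g 0.0 q [-1.19  0.33 -0.06  1.46  0.02  1.35 -0.09]
```

```bash
python3 -m pendant '[{"dp":[-0.3,-0.2,-0.2],"rotation":[0,0,0.02],"jaw":0},{"dp":[-0.6,-0.4,-0.2],"rotation":[0,0,0.05],"jaw":0},{"dp":[-1,-0.6,-0.2],"rotation":[0,0,0.08],"jaw":0},{"dp":[-1,-0.6,-0.2],"rotation":[0,0,0.11],"jaw":0},{"dp":[-1,-0.6,-0.2],"rotation":[0,0,0.14],"jaw":0},{"dp":[-1,-0.6,-0.2],"rotation":[0,0,0.146],"jaw":0},{"dp":[-1,-0.6,-0.2],"rotation":[0,0,0.146],"jaw":0}]'
python3 -c "
from h import *
go(lab(-.145),.15,14.3)"
```

```text
time: 0.98
ee_pos: [0.3484, 0.4326, 0.2522]
eef_rot: [0.614, 0.789, -0.0, 0.0]
ft_force: [0.0, 1.5, 0.6]
width: 0.0249
grip_force: 0.0
ee [0.3484 0.4326 0.2522] dp [-1.194  0.498  0.682] rot [-0.0001  0.0001 -0.0001] f [0.  1.5 0.6] t 0.975 w 0.0249 g 0.0 q [-1.07  0.16  0.11  1.61 -0.02  1.37 -0.71]
```

```bash
python3 -m pendant '[{"dp":[-0.4,0.2,0],"rotation":[0,0,0],"jaw":0},{"dp":[-0.8,0.4,0.1],"rotation":[0,0,0],"jaw":0},{"dp":[-1,0.5,0.4],"rotation":[0,0,0],"jaw":0},{"dp":[-1,0.5,0.65],"rotation":[0,0,0],"jaw":0},{"dp":[-1,0.5,0.68],"rotation":[0,0,0],"jaw":0},{"dp":[-1,0.5,0.68],"rotation":[0,0,0],"jaw":0}]'
python3 - <<'E'
from h import *
from bench import camera
go(lab(-.145),.055,14.3)
c=camera("top");P=cloud(c);np.savez("top1.npz",**c)
cv2.imwrite("pics/t1.png",cv2.cvtColor(c["image"],cv2.COLOR_RGB2BGR)[150:290,80:280].repeat(3,0).repeat(3,1))
E
```

```text
time: 1.72
ee_pos: [0.4581, 0.3067, 0.1516]
eef_rot: [0.613, 0.79, 0.0, -0.0]
ft_force: [-1.0, 0.2, 0.2]
width: 0.0008
grip_force: 0.0
ee [0.4581 0.3067 0.1516] dp [-0.201 -0.005  0.644] rot [ 0.0001 -0.0001  0.0001] f [-1.   0.2  0.2] t 1.725 w 0.0008 g 0.0 q [-0.87  0.22  0.22  1.76 -0.05  1.16 -0.38]
```

View pics/t1.png

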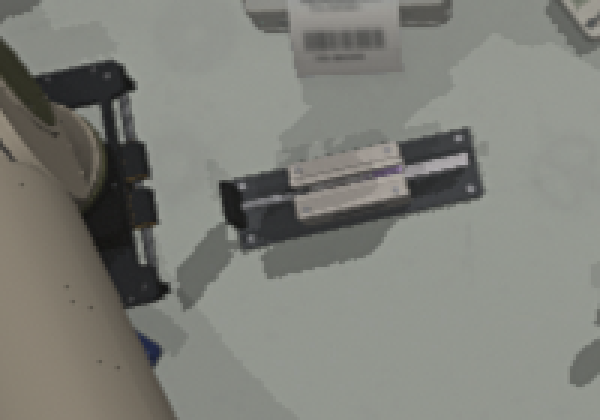

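The gripper is shut, square to the tab and behind it, at crop pixel (140,185) against the tab at (233,205). I'll lower it and begin the push.

```bash
python3 -m pendant '[{"dp":[0,0,0.35],"rotation":[0,0,0],"jaw":0},{"dp":[0,0,0.64],"rotation":[0,0,0],"jaw":0},{"dp":[-0.15,0,0.64],"rotation":[0,0,0],"jaw":0},{"dp":[-0.3,0,0.64],"rotation":[0,0,0],"jaw":0},{"dp":[-0.4,0,0.64],"rotation":[0,0,0],"jaw":0},{"dp":[-0.5,0,0.64],"rotation":[0,0,0],"jaw":0},{"dp":[-0.6,0,0.64],"rotation":[0,0,0],"jaw":0},{"dp":[-0.6,0,0.64],"rotation":[0,0,0],"jaw":0}]'
python3 -c "
from h import *
go(lab(-.0745),.055,14.3)"
```

```text
time: 2.78
ee_pos: [0.4812, 0.2191, 0.0558]
eef_rot: [0.614, 0.789, 0.001, 0.0]
ft_force: [-1.2, 5.6, 3.8]
width: 0.0003
grip_force: 2.3
ee [0.4812 0.2191 0.0558] dp [-0.067 -0.009  0.005] rot [ 0.0003 -0.0002 -0.0002] f [-1.2  5.6  3.8] t 2.775 w 0.0003 g 2.310777409002185 q [-0.74  0.28  0.26  1.91 -0.09  0.95 -0.19]
```

```bash
python3 -m pendant '[{"dp":[-0.03,0,0],"rotation":[0,0,0],"jaw":0},{"dp":[-0.06,0,0],"rotation":[0,0,0],"jaw":0},{"dp":[-0.08,0,0],"rotation":[0,0,0],"jaw":0},{"dp":[-0.08,0,0],"rotation":[0,0,0],"jaw":0}]'
python3 -c "
from h import *
from bench import r
go(lab(-.0745),.055,14.3)
print((r.read_state()['ee_pos'][:2]-O)@EX)"
```

```text
time: 3.28
ee_pos: [0.4826, 0.2132, 0.0557]
eef_rot: [0.612, 0.791, 0.003, -0.002]
ft_force: [-3.4, 19.3, 2.7]
width: 0.0006
grip_force: 9.6
ee [0.4826 0.2132 0.0557] dp [-0.026 -0.009  0.004] rot [ 0.0004 -0.001   0.0007] f [-3.4 19.3  2.7] t 3.275 w 0.0006 g 9.579865336418152 q [-0.73  0.28  0.26  1.92 -0.09  0.95 -0.17]
-0.07845035957432074
```

The push force rose to 19 N against about 5.5 N of spring, so the slide is at its stop. I'll hold briefly, then back off.

```bash
python3 -m pendant '[{"dp":[0,0,0],"rotation":[0,0,0],"jaw":0},{"dp":[0,0,0],"rotation":[0,0,0],"jaw":0},{"dp":[0.15,0,0],"rotation":[0,0,0],"jaw":0},{"dp":[0.3,0,0],"rotation":[0,0,0],"jaw":0},{"dp":[0.45,0,0],"rotation":[0,0,0],"jaw":0},{"dp":[0.6,0,0],"rotation":[0,0,0],"jaw":0},{"dp":[0.6,0,-0.5],"rotation":[0,0,0],"jaw":0},{"dp":[0.6,0,-0.9],"rotation":[0,0,0],"jaw":0}]'
python3 - <<'E'
from h import *
from bench import camera
c=camera("top");P=cloud(c);np.savez("top2.npz",**c)
g=c["image"]
cv2.imwrite("pics/t2.png",cv2.cvtColor(g,cv2.COLOR_RGB2BGR)[170:250,140:260].repeat(5,0).repeat(5,1))
hsv=cv2.cvtColor(g,cv2.COLOR_RGB2HSV)[170:250,140:260]
m=(hsv[...,0]>120)&(hsv[...,0]<150)&(hsv[...,1]>60)
v,u=np.nonzero(m)
w=ray(c,np.c_[u+140,v+170],.044)[:,:2]-O;print("cap lab x",(w@EX).min(),(w@EX).max(),"y",(w@EY).min(),(w@EY).max(),len(u))
Q=P[170:250,140:260].reshape(-1,3)
t=Q[(Q[:,2]>.068)&(Q[:,2]<.1)];print("tab x",((t[:,:2]-O)@EX).mean(),len(t))
L=(Q[:,:2]-O);k=Q[((L@EX)>.055)&((L@EX)<.12)&(abs(L@EY)<.02)&(Q[:,2]>.022)]
w=k[:,:2]-O;print("out x",np.percentile(w@EX,[2,98]),"y mean",(w@EY).mean(),np.percentile(w@EY,[5,95]),"z",np.percentile(k[:,2],[5,50,95]))
go(lab(.08),.15,14.3)
E
```

```text
time: 4.28
ee_pos: [0.4605, 0.2942, 0.1808]
eef_rot: [0.614, 0.79, -0.001, 0.0]
ft_force: [1.0, 1.5, 0.1]
width: 0.0003
grip_force: 0.0
cap lab x 0.07089758734648512 0.07608827993974715 y -0.0038875860787177235 0.0067980234043038155 2
tab x -0.10931170745418578 69
out x [0.05650947 0.10940259] y mean -0.00013184304611980834 [-0.00662657  0.00706027] z [0.02657788 0.04353293 0.04868941]
ee [0.4639 0.2961 0.1901] dp [-1.623 -0.026  0.261] rot [ 0.0015 -0.0006 -0.0001] f [3.3 1.4 7.3] t 4.325 w 0.0005 g 0.0 q [-0.86  0.18  0.24  1.73 -0.04  1.23 -0.37]
```

View pics/t2.png

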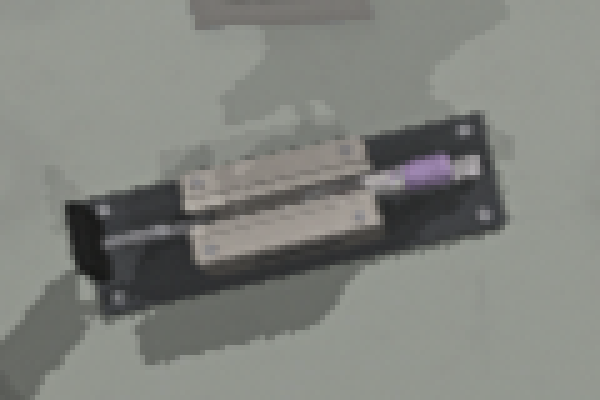

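The tube is on the tongue, with its lavender cap at crop pixels (405-450,170), and the slide has sprung back (tab at -109 mm). Next I move above the cap and open the jaws.

```bash
python3 -m pendant '[{"dp":[-0.3,0,0],"rotation":[0,0,0],"jaw":0},{"dp":[-0.65,-0.02,0],"rotation":[0,0,0],"jaw":0.4},{"dp":[-1,-0.03,0],"rotation":[0,0,0],"jaw":0.7},{"dp":[-1,-0.03,0],"rotation":[0,0,0],"jaw":0.7},{"dp":[-1,-0.03,0],"rotation":[0,0,0],"jaw":0.7}]'
python3 -c "
from h import *
go(lab(.079),.10,14.3)"
```

```text
time: 4.95
ee_pos: [0.4936, 0.1483, 0.1796]
eef_rot: [0.614, 0.789, 0.0, -0.0]
ft_force: [0.4, 0.9, -0.4]
width: 0.0326
grip_force: 0.0
ee [0.4936 0.1483 0.1796] dp [-0.612  0.028  0.531] rot [ 0.     -0.     -0.0001] f [ 0.4  0.9 -0.4] t 4.95 w 0.0326 g 0.0 q [-0.7   0.12  0.34  1.82 -0.04  1.21 -0.09]
```

```bash
python3 -m pendant '[{"dp":[-0.3,0.02,0],"rotation":[0,0,0],"jaw":0.7},{"dp":[-0.61,0.03,0],"rotation":[0,0,0],"jaw":0.7},{"dp":[-0.61,0.03,0.4],"rotation":[0,0,0],"jaw":0.7},{"dp":[-0.61,0.03,0.53],"rotation":[0,0,0],"jaw":0.7},{"dp":[-0.61,0.03,0.53],"rotation":[0,0,0],"jaw":0.7},{"dp":[-0.61,0.03,0.53],"rotation":[0,0,0],"jaw":0.7}]'
python3 -c "
from h import *
go(lab(.079),.023,14.3)"
```

```text
time: 5.7
ee_pos: [0.5213, 0.0612, 0.1011]
eef_rot: [0.613, 0.79, 0.001, 0.0]
ft_force: [0.6, -0.0, 0.6]
width: 0.061
grip_force: 0.0
ee [0.5213 0.0612 0.1011] dp [-0.004 -0.009  0.521] rot [ 0.0002 -0.      0.0001] f [ 0.6 -0.   0.6] t 5.7 w 0.061 g 0.0 q [-0.57  0.22  0.41  1.89 -0.1   1.05  0.13]
```

```bash
python3 -m pendant '[{"dp":[0,-0.01,0.2],"rotation":[0,0,0],"jaw":0.7},{"dp":[0,-0.01,0.4],"rotation":[0,0,0],"jaw":0.7},{"dp":[0,-0.01,0.52],"rotation":[0,0,0],"jaw":0.7},{"dp":[0,-0.01,0.52],"rotation":[0,0,0],"jaw":0.6},{"dp":[0,-0.01,0.52],"rotation":[0,0,0],"jaw":0},{"dp":[0,-0.01,0.52],"rotation":[0,0,0],"jaw":0},{"dp":[0,-0.01,0.52],"rotation":[0,0,0],"jaw":0},{"dp":[0,-0.01,0.52],"rotation":[0,0,0],"jaw":0}]' 12
python3 -c "
from h import *
go(lab(.139),.023,14.3)"
```

```text
time: 6.7
ee_pos: [0.5193, 0.0598, 0.0223]
eef_rot: [0.614, 0.789, 0.0, 0.0]
ft_force: [-0.3, -0.1, 0.4]
width: 0.0198
grip_force: 0.0
ee [0.5193 0.0598 0.0223] dp [-0.398  0.007 -0.005] rot [ 0.0001 -0.     -0.0001] f [-0.3 -0.1  0.4] t 6.7 w 0.0198 g 0.03184286275427439 q [-0.54  0.33  0.39  1.95 -0.16  0.88  0.18]
```

```bash
python3 -m pendant '[{"dp":[0,0,0],"rotation":[0,0,0],"jaw":0},{"dp":[0,0,0],"rotation":[0,0,0],"jaw":0},{"dp":[0,0,0],"rotation":[0,0,0],"jaw":0}]' 15
python3 -c "
from h import *
go(lab(.139),.023,14.3)"
```

```text
time: 7.08
ee_pos: [0.5202, 0.06, 0.0225]
eef_rot: [0.614, 0.789, 0.001, 0.001]
ft_force: [5.0, 1.2, -0.4]
width: 0.0158
grip_force: 15.0
ee [0.5202 0.06   0.0225] dp [-0.398  0.001 -0.003] rot [ 0.0004  0.     -0.0001] f [ 5.   1.2 -0.4] t 7.075 w 0.0158 g 14.999871274922043 q [-0.54  0.33  0.39  1.95 -0.16  0.88  0.18]
```

The cap is gripped: 15.8 mm opening at 15 N. I'll draw the tube straight out 60 mm, then lift.

```bash
python3 -m pendant '[{"dp":[-0.05,0.006,-0.003],"rotation":[0,0,0],"jaw":0},{"dp":[-0.15,0.006,-0.003],"rotation":[0,0,0],"jaw":0},{"dp":[-0.25,0.006,-0.003],"rotation":[0,0,0],"jaw":0},{"dp":[-0.35,0.006,-0.003],"rotation":[0,0,0],"jaw":0},{"dp":[-0.45,0.006,-0.003],"rotation":[0,0,0],"jaw":0},{"dp":[-0.45,0.006,-0.003],"rotation":[0,0,0],"jaw":0},{"dp":[-0.45,0.006,-0.003],"rotation":[0,0,0],"jaw":0}]' 15
python3 -c "
from h import *
go(lab(.14),.16,14.3)"
```

```text
time: 7.95
ee_pos: [0.5364, -0.0055, 0.0223]
eef_rot: [0.614, 0.789, -0.0, -0.0]
ft_force: [-0.8, -0.1, 0.3]
width: 0.0161
grip_force: 15.0
ee [ 0.5364 -0.0055  0.0223] dp [ 0.045  0.003 -0.918] rot [-0.0001 -0.     -0.0002] f [-0.8 -0.1  0.3] t 7.95 w 0.0161 g 15.000077791046351 q [-0.43  0.36  0.42  1.92 -0.19  0.9   0.33]
```

```bash
python3 -m pendant '[{"dp":[0,0,-0.15],"rotation":[0,0,0],"jaw":0},{"dp":[0,0,-0.4],"rotation":[0,0,0],"jaw":0},{"dp":[0,0,-0.7],"rotation":[0,0,0],"jaw":0},{"dp":[0,0,-0.95],"rotation":[0,0,0],"jaw":0},{"dp":[0,0,-0.95],"rotation":[0,0,0],"jaw":0},{"dp":[0,0,-0.95],"rotation":[0,0,0],"jaw":0},{"dp":[0,0,-0.95],"rotation":[0,0,0],"jaw":0}]' 15
python3 - <<'E'
from h import *
from bench import camera
c=camera("scene")
np.savez("s3.npz",**c)
cv2.imwrite("pics/s3.png",cv2.cvtColor(c["image"],cv2.COLOR_RGB2BGR))
P=np.load("top0.npz");P=cloud(dict(P))
for n,u,v in(("stamp",290,250),("roll",315,157),("timer",279,150)):print(n,P[v-8:v+8:3,u].round(3)[2])
go(G,.16,GA)
E
```

```text
time: 8.82
ee_pos: [0.5358, -0.0053, 0.1637]
eef_rot: [0.614, 0.789, -0.001, -0.001]
ft_force: [0.4, -1.0, -0.7]
width: 0.016
grip_force: 15.0
stamp [ 0.398 -0.124  0.077]
roll [ 0.681 -0.204  0.018]
timer [ 0.7   -0.095  0.017]
ee [ 0.5359 -0.0054  0.1638] dp [-2.014 -0.766  0.027] rot [-0.0003 -0.     -0.0173] f [-0.6  0.6  0.3] t 8.875 w 0.0161 g 14.999982565641403 q [-0.48  0.18  0.46  1.8  -0.09  1.18  0.25]
```

View pics/s3.png

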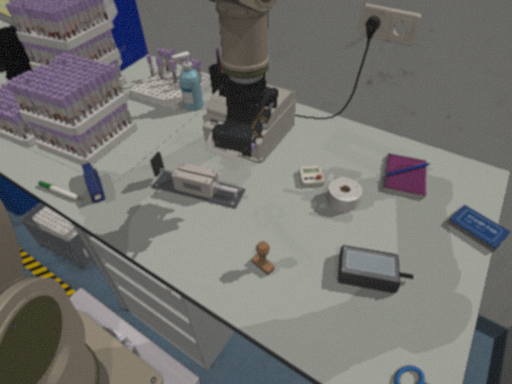

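The hand is clear of the labeller and the slide is out. The tube is hidden behind the hand, but the grip still reads 16 mm at 15 N. Now I transfer over the reader.

```bash
python3 -m pendant '[{"dp":[-0.15,-0.06,0],"rotation":[0,0,-0.005],"jaw":0},{"dp":[-0.4,-0.15,0],"rotation":[0,0,-0.01],"jaw":0},{"dp":[-0.65,-0.25,0],"rotation":[0,0,-0.017],"jaw":0},{"dp":[-0.9,-0.35,0],"rotation":[0,0,-0.017],"jaw":0},{"dp":[-1,-0.38,0],"rotation":[0,0,-0.017],"jaw":0},{"dp":[-1,-0.38,0],"rotation":[0,0,-0.017],"jaw":0}]' 15
python3 -c "
from h import *
a=np.deg2rad(GA);go(G+.027*np.array([np.sin(a),-np.cos(a)]),.1305,GA)"
```

```text
time: 9.62
ee_pos: [0.5181, -0.1652, 0.1645]
eef_rot: [0.572, 0.821, -0.0, -0.0]
ft_force: [-0.2, 0.4, -1.2]
width: 0.016
grip_force: 15.0
ee [ 0.5181 -0.1652  0.1645] dp [-1.144 -0.492  0.227] rot [-0.0001 -0.     -0.0006] f [-0.2  0.4 -1.2] t 9.625 w 0.016 g 15.00000080326572 q [-0.27  0.21  0.56  1.78 -0.12  1.19  0.68]
```

```bash
python3 -m pendant '[{"dp":[-0.15,-0.06,0],"rotation":[0,0,0],"jaw":0},{"dp":[-0.4,-0.17,0],"rotation":[0,0,0],"jaw":0},{"dp":[-0.65,-0.28,0],"rotation":[0,0,0],"jaw":0},{"dp":[-0.9,-0.42,0],"rotation":[0,0,0],"jaw":0},{"dp":[-1,-0.49,0.1],"rotation":[0,0,0],"jaw":0},{"dp":[-1,-0.49,0.2],"rotation":[0,0,0],"jaw":0},{"dp":[-1,-0.49,0.22],"rotation":[0,0,0],"jaw":0},{"dp":[-1,-0.49,0.22],"rotation":[0,0,0],"jaw":0}]' 15
python3 -c "
from h import *
a=np.deg2rad(GA);go(G+.027*np.array([np.sin(a),-np.cos(a)]),.1305,GA)"
```

```text
time: 10.62
ee_pos: [0.5024, -0.3293, 0.1318]
eef_rot: [0.57, 0.822, 0.0, -0.0]
ft_force: [0.3, -0.5, 0.1]
width: 0.0161
grip_force: 15.0
ee [ 0.5024 -0.3293  0.1318] dp [-0.154 -0.016  0.009] rot [ 0.     -0.0001  0.    ] f [ 0.3 -0.5  0.1] t 10.625 w 0.0161 g 15.000007872004062 q [ 0.01  0.39  0.63  1.67 -0.25  1.16  1.05]
```

```bash
python3 -m pendant '[{"dp":[-0.08,-0.01,0.01],"rotation":[0,0,0],"jaw":0},{"dp":[-0.15,-0.016,0.01],"rotation":[0,0,0],"jaw":0},{"dp":[-0.15,-0.016,0.01],"rotation":[0,0,0],"jaw":0},{"dp":[-0.15,-0.016,0.01],"rotation":[0,0,0],"jaw":0}]' 15
python3 - <<'E'
from h import *
from bench import camera
ims=[]
for n,b in(("scene",(300,160,440,300)),("top",(300,150,440,260)),("wrist",(0,0,512,384))):
    c=camera(n);np.savez(n+"4.npz",**c);im=cv2.cvtColor(c["image"],cv2.COLOR_RGB2BGR)[b[1]:b[3],b[0]:b[2]]
    ims.append(cv2.resize(im,(390,300),interpolation=cv2.INTER_CUBIC))
cv2.imwrite("pics/c4.png",np.vstack([np.hstack(ims[:2]),np.hstack([ims[2],ims[2]*0])]))
a=np.deg2rad(GA);go(G+.027*np.array([np.sin(a),-np.cos(a)]),.1305,GA)
E
```

```text
time: 11.12
ee_pos: [0.5071, -0.3532, 0.1304]
eef_rot: [0.571, 0.821, 0.0, -0.0]
ft_force: [-0.3, -0.8, 0.4]
width: 0.016
grip_force: 15.0
ee [ 0.5072 -0.3528  0.1305] dp [ 0.003  0.01  -0.   ] rot [ 0.     -0.     -0.0003] f [-0.3  0.5 -0.1] t 11.275 w 0.0156 g 15.000013005919755 q [ 0.05  0.43  0.63  1.62 -0.27  1.17  1.09]
```

View pics/c4.png

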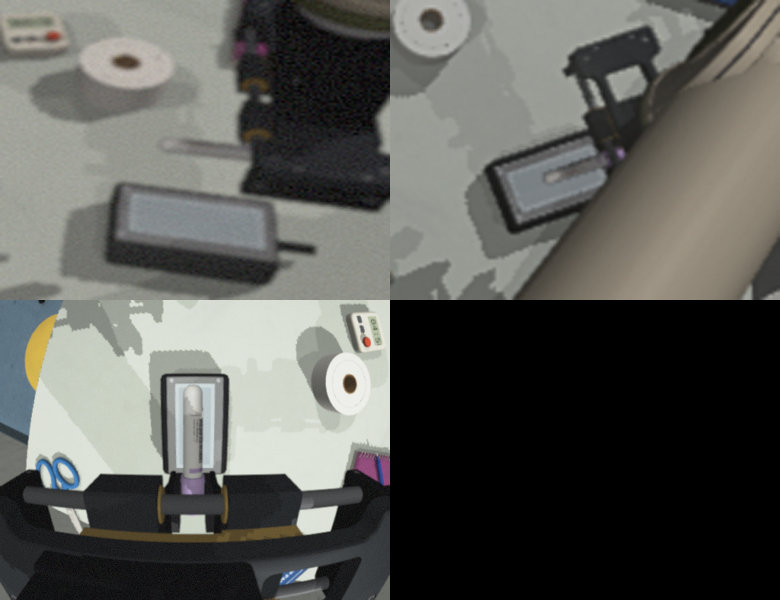

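The tube is held by its cap, in line over the glass (wrist view: tip near (193,390)). A depth check of its tip and slope comes next.

```bash
python3 - <<'E'
from h import *
a=np.deg2rad(GA);ex=np.array([np.sin(a),-np.cos(a)]);ey=np.array([np.cos(a),np.sin(a)])
for n in("top","scene"):
    c=dict(np.load(n+"4.npz"));P=cloud(c).reshape(-1,3);w=P[:,:2]-G;x=w@ex;y=w@ey
    m=(x>-.08)&(x<.012)&(abs(y)<.025)&(P[:,2]>.09)&(P[:,2]<.19)
    x,y,z=x[m],y[m],P[m,2]
    print(n,m.sum(),"x",np.percentile(x,[1,99]).round(4),"y",y.mean().round(4),"z",np.percentile(z,[5,50,95]).round(4),"slope z,y",np.polyfit(x,z,1)[0].round(3),np.polyfit(x,y,1)[0].round(3))
E
```

```text
top 106 x [-0.0433  0.0105] y -0.0025 z [0.1462 0.1503 0.1545] slope z,y 0.04 -0.003
scene 230 x [-0.0453  0.0105] y -0.0045 z [0.1441 0.1504 0.1532] slope z,y 0.03 -0.014
```

```bash
python3 -c "
from bench import r
print(r.close_job())"
```

```text
the job is handed in; nothing more can be done
None
```

I pressed the ejector fully in and it sprang back. I then drew the tube out and handed the job in with the tube held level about 10 cm above the reader glass, centred to within about 4 mm and in line with its long side; the hand-in returned no verdict.

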